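# Tighten a strap clamp with a T-handle hex key

## Task

Take the T-handle hex key from its wooden stand, feel with light pressure (about 15 N at most) for the recessed hex socket in the head of the clamp screw and push the key right home in it. Turn the screw clockwise until it stops, in quarter turns, letting go of the key and taking a fresh grip between turns; keep the fingers off the screw head. Leave the key standing fully home in the tightened screw.

Things in the scene. Friction and masses are not known exactly. Their poses are not given: they have to be found in the camera images.
- fixture: Fixed clamping fixture: dark steel base plate 280x150x12 mm with a rusty flange (hub top 57 mm up, centre at x +78 mm) under a blue slotted steel strap (145x58 mm, along the fixture's x, top face 41 mm above the table). Origin on the table, z up, +x towards the flange. The clamp screw stands in the strap's slot: a bright knurled round head, diameter 52 mm, hex socket in its flat top
- slot_mid (a point): middle of the strap's slot, at the height of the screw head's flat top, 66 mm above the table; axes as the fixture. The screw's centre lies within 15 mm of here along x (0.5 mm along y); where exactly is not measured and must be felt. Its socket: a round counterbore, diameter 24 mm, 4 mm deep, then an oiled hex 20.4 mm across flats down to a floor 17 mm below the top. The hex's angle is unknown
- screw (a joint): rotation of the clamp screw about its vertical axis: grows as it is turned clockwise seen from above; starts between 0 and 0.3 rad, comes against a solid stop at 2.6 rad (tight). It says nothing of the hex's own angle. It stays where it is left and takes about 0.12 N m to turn
- key_grip (a point): centre of the crossbar of the T-handle hex key (0.22 kg): a red bar, black in the middle, 90 mm long along the point's x, 18 mm wide along y, 20 mm high; the shaft points down along -z. Under the bar a neck, diameter 17 mm, 11 mm long, a steel collar, diameter 34 mm, 7 mm high, then the hex shaft, 19 mm across flats, one pair of flats square to the bar
- key_tip (a point): lower end of the key's hex shaft, on its axis, 76 mm below the bar's centre; the last 2.5 mm taper to 16 mm across flats. On the solid head the tip stays at the top; in the counterbore at a wrong angle it rests 4 to 7 mm down; turned to within about 7 degrees of the hex (which repeats every 60 degrees) it goes down to the floor at 17 mm (if it sticks half-way, wiggle it); beside the head it goes down 22 mm or more
- stand: fixed wooden stand of the key, 85x85x50 mm, origin at the centre of its underside on the table; the key hangs upright by its collar in a 26 mm hole in the middle, tip 2 mm above the table
Things that resemble listed ones, but are neither listed nor needed, are in the scene too. What is shaped like the part that bears key_grip but green is not meant.

How it is judged:
By the outcome, as a careful person would: the job done as asked, in the order asked, and still so for the second after the job is handed in, with the robot touching nothing.
It also fails if it takes over 72 s, if anything falls off the work surface, if the arm or the gripper's body presses on something with over 40 N, if the wrist force passes 120 N, or if a joint passes its speed limit or range.

## Robot

A 6-joint arm with a two-finger parallel gripper is mounted at the origin on a cart in front of the work surface, level with it; the furniture and walls round the work are solid. World frame = base frame: x ahead of the robot, y to its left, z up, the work surface at z = 0. Lengths are in mm, angles in rad, forces in N, time in s.
With the tool pointing down it reaches from about 250 to 775 mm from the base axis. Payload 8.9 kg.
Tool frame: the origin (TCP) lies on the centre line of the jaws, within the pads' length; the fingertips stand 11 mm ahead of it and the grasp point (between the pads) lies 8 mm behind it; z points along the fingers, x is the direction in which the jaws open and shut, and the axes are right-handed (so a half turn about z gives the same grasp; the last joint's range is limited). The gripper opens to 85 mm and grips with 20 to 120 N. Pads are 22 mm wide; open, the fingers measure 114 mm over their backs; the gripper's body (76 mm by 85 mm) begins 54 mm behind the grasp point. The pads swing forward as they close: fully open they stand 13 mm farther back than shut.
Start: joints at [1.075, 0.291, -0.153, 1.127, 0, 1.431], TCP at [183.365, 491.936, 220.605] pointing down, gripper open.
Joint ranges: [-2.52, 2.52], [-0.91, 1.74], [-1.3, 1.37], [-1.96, 2.02], [-1.52, 1.47], [-3.14, 3.14]. Speed limits (rad/s): [2.22, 2.22, 2.79, 3.14, 3.14, 3.14].

## Interface

Orientations are given as a rotation vector (axis times angle).
In Python, from bench import * gives the robot as it stands. Calls block until the motion is done:
- reach(position, orientation): joint-space move of the TCP to a pose.
- move_l(position, orientation=None, speed=150, contact_N=None): straight line of the TCP; orientation=None keeps the orientation; speed is the mean speed in mm/s. With contact_N (N) it stops when the force on the tool has changed by that much, and returns True; else False.
- move_j(angles): joint-space move.
- set_gripper(opening, newtons=None): finger opening in mm; newtons is the grip in N (None keeps the last); returns when the fingers have stopped.
- wait(seconds).
- inverse_kinematics(position, orientation): joint angles nearest the present ones, or None.
- get_obs(): the state.
- grab_frame(name): name is "scene" or "top" or "wrist"; returns a dict with "pixels" (480x640x3 uint8, blue, green, red), "K" (3x3 intrinsics, pixels), "eye" and "orientation" of the camera in the world. Camera axes: x right, y down, z forward; pixel columns grow to the right and rows downward; lengths in mm; the calibration is good to about 2 mm. The wrist camera is an equidistant fisheye: a pixel r from the principal point sees the ray r / f radians off the axis. A picture is of the moment at which its call begins. There is no depth.
A pose or a line that the arm cannot do raises PlanningError and nothing moves.
- job_done(): hands the job in, once; it reports no verdict.
Trained networks look in a picture, given as the dict that the camera call returned (one of the last four; its "shot" number tells which), for a name from the list of things; names that differ only in an ending like _2 or _b are one class to them, and where a whole thing is asked for, a point or a joint stands for the part that bears it (a point fixed in the world has none). Each returns a list of dicts, best first, with "score" (0 to 1); they miss things now and then, are a little off and sometimes report something else, mostly with a low value. They report only what shows in the picture. A call takes as long as a camera call. They do not tell look-alikes from the thing itself.
- search_frame(label, picture): "location" ([x, y, z] in mm, in world coordinates, good to about 4 mm: the middle of the surface that is visible of it).
- regions_of(label, picture): "region" (480x640 bool, what is visible of it).
The state is a dict: "clock": time; "joints": joint angles; "qvel": joint speeds; "tau": joint torques, N m; "tcp_pos": TCP position; "tool_rot": TCP orientation; "wrist_force": force on the tool from outside, world axes, zero at the start; "moment": the same for the moment, N m; "opening": finger opening in mm.
Only numpy, scipy, OpenCV 4.12 (cv2) and the standard library are available. Lean on these libraries where they do the work, as an engineer would, in place of code of your own. Each camera call takes 0.05 s, during which the arm holds its last target. There are 200 camera calls.

## Working session

There is one attempt and no reset: what is moved stays moved. The work goes in short steps, each a Python script; the robot and the scene stay as the last script left them, time stands still between calls to the robot, and variables do not carry over. Pictures are saved under pics/ and viewed, about 8 in all and at most 12, crops included, and the job is handed in when it is done.

```bash
mkdir -p pics; ls; cat > h.py <<'E'
from bench import *
import numpy as np, cv2
from scipy.spatial.transform import Rotation as R
def proj(f,p):
    M=np.array(f["orientation"]);M=R.from_rotvec(M).as_matrix() if M.shape==(3,) else M
    c=M.T@(np.array(p,float)-f["eye"]);u=np.array(f["K"])@c;return u[:2]/u[2]
def unproj(f,px,z):
    M=np.array(f["orientation"]);M=R.from_rotvec(M).as_matrix() if M.shape==(3,) else M
    d=M@(np.linalg.inv(f["K"])@[px[0],px[1],1]);e=np.array(f["eye"]);return e+d*(z-e[2])/d[2]
E
python3 - <<'E'
from h import *
for n in ("scene","top"):
    f=grab_frame(n); cv2.imwrite(f"pics/{n}1.png",f["pixels"]); print(n,f["eye"],f["orientation"],f["K"][0] if 0 else "")
    for l in ("key_grip","stand","fixture","screw"):
        for d in search_frame(l,f): print(l,round(d["score"],2),np.round(d["location"]),np.round(proj(f,d["location"])))
print(get_obs())
E
```

```text
pics
scene [ -99.34739042 -925.81163605  603.18906185] [-2.0122255   0.86818148 -0.45454018] 
key_grip 0.73 [ 476. -457.   75.] [350. 251.]
key_grip 0.63 [ 356. -712.   85.] [429. 348.]
key_grip 0.52 [ 544. -335.   87.] [327. 211.]
stand 0.6 [ 524. -344.   44.] [325. 233.]
fixture 0.59 [ 605. -126.   21.] [284. 197.]
screw 0.61 [532. -93.  61.] [253. 189.]
top [ 352.76938545 -369.2426739   959.84689159] [-2.14186174  2.15497387 -0.16245045] 
key_grip 0.87 [ 549. -324.   85.] [289. 204.]
key_grip 0.71 [ 478. -451.   85.] [352. 239.]
stand 0.59 [ 546. -327.   48.] [291. 210.]
fixture 0.7 [ 597. -102.   13.] [190. 191.]
screw 0.64 [539. -82.  66.] [172. 212.]
{'clock': 0.5, 'joints': array([ 1.07469512e+00,  2.90737143e-01, -1.53440945e-01,  1.12672055e+00,
       -8.10041796e-06,  1.43152502e+00]), 'qvel': array([-1.16790777e-03,  8.14726264e-05, -6.64200463e-04,  5.66275197e-04,
        8.88958425e-04, -9.27663738e-05]), 'tau': array([-1.06666736e-03, -5.36656165e+01,  3.31441677e+01,  3.08982664e-03,
       -2.21585583e-04,  1.06816205e-05]), 'tcp_pos': array([183.35267132, 491.90272474, 220.57049149]), 'tool_rot': array([ 2.58037400e+00,  1.79190936e+00, -1.37709197e-04]), 'wrist_force': array([-0.19084783, -0.79916795, -0.01969066]), 'moment': array([ 0.04303127,  0.00522316, -0.00239314]), 'opening': 85.6992436461719}
```

View pics/top1.png

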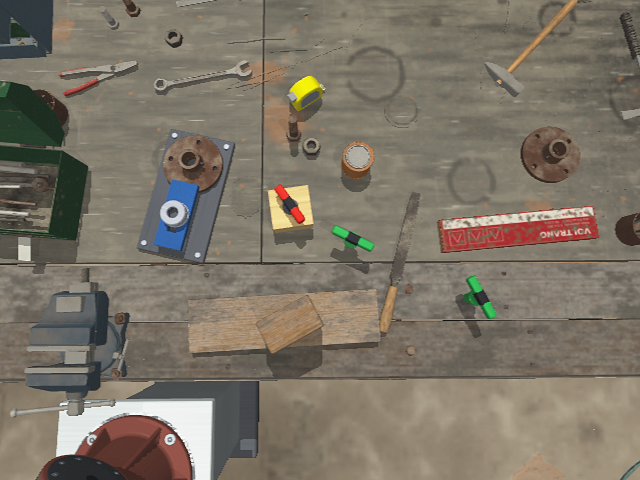

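View pics/scene1.png

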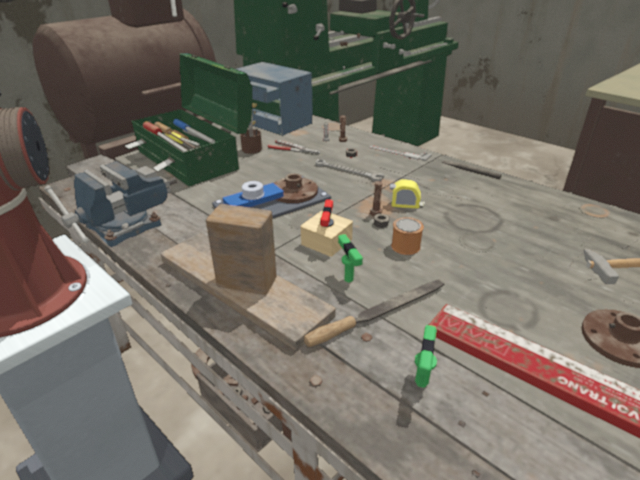

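Candidates for the key: the red T-bar in the pale stand (top 289,204; scene 327,211), the green T at (352,239) and the green T at (481,297). I choose the red one and will measure it with the fixture and the tall wooden block (top 290,322).

```bash
cat > m.py <<'E'
from h import *
f=grab_frame("top"); im=f["pixels"]
cv2.imwrite("pics/crop1.png",cv2.resize(im[120:270,130:330],None,fx=4,fy=4,interpolation=cv2.INTER_CUBIC))
hsv=cv2.cvtColor(im,cv2.COLOR_BGR2HSV)
def blob(m,z,name,box):
    k=np.zeros(m.shape,bool);x0,y0,x1,y1=box;k[y0:y1,x0:x1]=1
    ys,xs=np.nonzero(m&k);P=np.array([unproj(f,(x,y),z)[:2] for x,y in zip(xs,ys)],np.float32)
    r=cv2.minAreaRect(P);b=cv2.boxPoints(r);e=[b[1]-b[0],b[2]-b[1]];l=max(e,key=np.linalg.norm)
    print(name,len(P),"rect c",np.round(r[0],1),"size",np.round(r[1],1),"mean",P.mean(0).round(1),"long axis deg",np.degrees(np.arctan2(l[1],l[0])).round(1))
H,S,V=[hsv[...,i].astype(int) for i in range(3)]
red=((H<8)|(H>172))&(S>150)&(V>80)
blob(red,88,"red",(265,175,315,230))
blue=(H>100)&(H<125)&(S>150)
blob(blue,41,"strap",(140,170,215,260))
for l in("fixture","screw","stand","key_grip"):
    for d in regions_of(l,f)[:2]:
        ys,xs=np.nonzero(d["region"]);print(l,d["score"],xs.min(),xs.max(),ys.min(),ys.max())
        blob(d["region"],{"fixture":12,"screw":66,"stand":50,"key_grip":88}[l],l,(0,0,640,480))
# block
for px in((290,322),): print("block",unproj(f,px,0),unproj(f,px,150))
w=grab_frame("scene"); print(unproj(w,(245,290),0))
E
python3 m.py
```

```text
red 274 rect c [ 550.4 -325.2] size [90.5 18. ] mean [ 549.7 -325.8] long axis deg 34.8
strap 1248 rect c [538.8 -82.1] size [ 61.1 144.7] mean [537.7 -83.9] long axis deg -13.0
fixture 0.62 136 234 130 263
fixture 8002 rect c [589.4 -93.5] size [155. 283.] mean [589.4 -94.6] long axis deg -13.0
screw 0.64 160 186 200 225
screw 559 rect c [537.7 -83. ] size [53.4 53.8] mean [537.1 -83. ] long axis deg -88.0
stand 0.57 268 312 185 232
stand 1313 rect c [ 548.  -324.4] size [93.7 85.2] mean [ 545.4 -324.5] long axis deg 7.9
key_grip 0.87 462 495 276 318
key_grip 696 rect c [ 356.4 -692.7] size [90.8 45.9] mean [ 359.9 -697.4] long axis deg 25.1
key_grip 0.61 274 303 185 222
key_grip 479 rect c [ 550.3 -323.4] size [88.9 31.8] mean [ 550.1 -323.4] long axis deg 26.2
block [ 310.17807613 -322.42526202    0.        ] [ 316.83402976 -329.7416495   150.        ]
[ 312.17493327 -323.9376025     0.        ]
```

View pics/crop1.png

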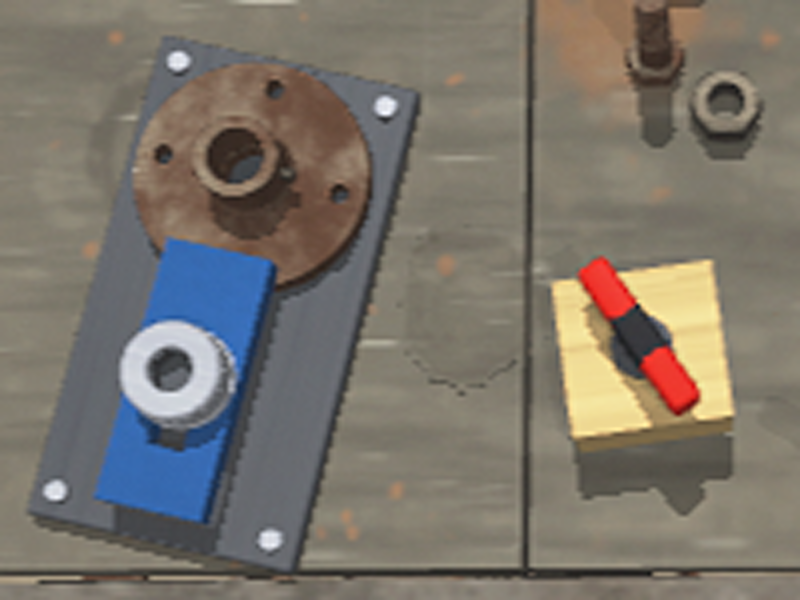

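The crop confirms it: the red T-bar sits in the pale stand at crop (640,335), the screw socket is at crop (170,370), and the fixture yaw is about -13°. I'll pass over the screw for a wrist-camera look on the way.

```bash
cat >> h.py <<'E'
def ori(deg): return (R.from_euler("z",deg,degrees=True)*R.from_euler("x",180,degrees=True)).as_rotvec()
def fproj(f,p):
    M=np.array(f["orientation"]);M=R.from_rotvec(M).as_matrix() if M.shape==(3,) else M
    c=M.T@(np.array(p,float)-f["eye"]);K=np.array(f["K"]);r=np.hypot(c[0],c[1]);t=np.arctan2(r,c[2])
    return np.array([K[0,2]+K[0,0]*t*c[0]/r,K[1,2]+K[1,1]*t*c[1]/r])
def funproj(f,px,z):
    M=np.array(f["orientation"]);M=R.from_rotvec(M).as_matrix() if M.shape==(3,) else M
    K=np.array(f["K"]);a=np.array([(px[0]-K[0,2])/K[0,0],(px[1]-K[1,2])/K[1,1]]);t=np.linalg.norm(a)
    d=M@np.r_[a/t*np.sin(t),np.cos(t)];e=np.array(f["eye"]);return e+d*(z-e[2])/d[2]
E
python3 - <<'E'
from h import *
for a in range(-180,181,30):
    q=inverse_kinematics([538,-83,180],ori(a)); print(a,None if q is None else np.round(q,2))
move_l([183,492,300],speed=200)
reach([470,-60,300],ori(-55)); 
reach([500,-70,190],ori(-55)); 
f=grab_frame("wrist"); cv2.imwrite("pics/w1.png",f["pixels"]); print(f["eye"],f["K"]); print(fproj(f,[537.5,-83,66]))
o=get_obs();print(o["clock"],o["tcp_pos"],o["joints"])
for d in regions_of("screw",f): print(d["score"],np.argwhere(d["region"]).mean(0))
E
```

```text
-180 [-0.29  0.35 -0.17  1.04  0.   -1.86]
-150 [-0.29  0.35 -0.17  1.04  0.   -2.38]
-120 [-0.29  0.35 -0.17  1.04  0.   -2.91]
-90 [-0.29  0.35 -0.17  1.04  0.    2.85]
-60 [-0.29  0.35 -0.17  1.04  0.    2.33]
-30 [-0.29  0.35 -0.17  1.04  0.    1.81]
0 [-0.29  0.35 -0.17  1.04  0.    1.28]
30 [-0.29  0.35 -0.17  1.04  0.    0.76]
60 [-0.29  0.35 -0.17  1.04  0.    0.24]
90 [-0.29  0.35 -0.17  1.04  0.   -0.29]
120 [-0.29  0.35 -0.17  1.04  0.   -0.81]
150 [-0.29  0.35 -0.17  1.04  0.   -1.33]
180 [-0.29  0.35 -0.17  1.04  0.   -1.86]
[567.08804139 -21.5641515  342.99028801] [[371.64829954   0.         320.6900792 ]
 [  0.         371.64829954 238.49159401]
 [  0.           0.           1.        ]]
[364.40898386 197.49285446]
4.1583 [500.65434232 -69.81984011 191.63777651] [-2.83304075e-01  2.71296459e-01 -2.58848042e-01  1.03897940e+00
  3.30335669e-05  2.24670121e+00]
0.75 [190.47796143 361.53471074]
```

View pics/w1.png

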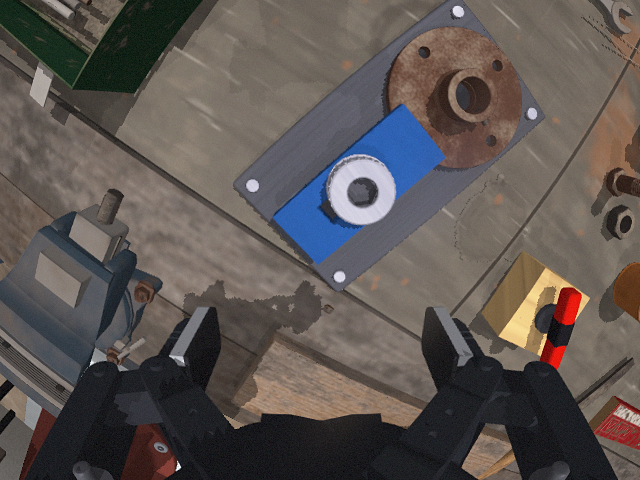

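The wrist view shows the socket clearly at (362,192), and the red key in its stand at (562,330). I'll rectify the head into a plan view at the hex rim height.

```bash
python3 - <<'E'
from h import *
f=grab_frame("wrist"); np.savez("w.npz",**{k:np.array(f[k]) for k in("pixels","K","eye","orientation")})
def plan(z,c=(537.5,-83),h=32,n=640):
    g=np.linspace(-h,h,n); mp=np.zeros((n,n,2),np.float32)
    M=np.array(f["orientation"]);M=R.from_rotvec(M).as_matrix() if M.shape==(3,) else M
    X,Y=np.meshgrid(c[0]+g,c[1]-g) # cols: x right, rows: y up
    P=np.stack([X,Y,np.full_like(X,z)],-1)-np.array(f["eye"]); C=P@M
    r=np.hypot(C[...,0],C[...,1]);t=np.arctan2(r,C[...,2]);K=f["K"]
    return cv2.remap(f["pixels"],(K[0][2]+K[0][0]*t*C[...,0]/r).astype(np.float32),(K[1][2]+K[1][1]*t*C[...,1]/r).astype(np.float32),cv2.INTER_CUBIC)
p=plan(66); q=plan(62); 
cv2.imwrite("pics/plan.png",cv2.resize(np.hstack([p,q]),(800,400)))
m=[d for d in regions_of("screw",f)][0]["region"]
g=cv2.cvtColor(p,cv2.COLOR_BGR2GRAY)
c=cv2.HoughCircles(cv2.GaussianBlur(g,(9,9),2),cv2.HOUGH_GRADIENT,1,50,param1=80,param2=20,minRadius=235,maxRadius=285)
print(None if c is None else [(537.5+(x-320)*.1,-83-(y-320)*.1,r*.1) for x,y,r in c[0][:4]])
c=cv2.HoughCircles(cv2.GaussianBlur(g,(9,9),2),cv2.HOUGH_GRADIENT,1,50,param1=80,param2=20,minRadius=105,maxRadius=135)
print(None if c is None else [(537.5+(x-320)*.1,-83-(y-320)*.1,r*.1) for x,y,r in c[0][:4]])
d=np.argwhere(m);print([unp for unp in [funproj(f,d.mean(0)[::-1],66).round(1)]])
hsv=cv2.cvtColor(f["pixels"],cv2.COLOR_BGR2HSV).astype(int);red=((hsv[...,0]<8)|(hsv[...,0]>172))&(hsv[...,1]>150)&(hsv[...,2]>80)
red[:, :530]=0; red[:270]=0; red[380:]=0
P=np.array([funproj(f,(x,y),83)[:2] for y,x in np.argwhere(red)],np.float32);print(cv2.minAreaRect(P))
E
```

```text
[(np.float32(539.85), np.float32(-77.25), np.float32(26.570002))]
[(np.float32(539.65), np.float32(-79.25), np.float32(11.990001))]
[array([540.4, -77.8,  66. ])]
((552.7086181640625, -317.87359619140625), (94.50526428222656, 30.755176544189453), 35.27984619140625)
```

View pics/plan.png

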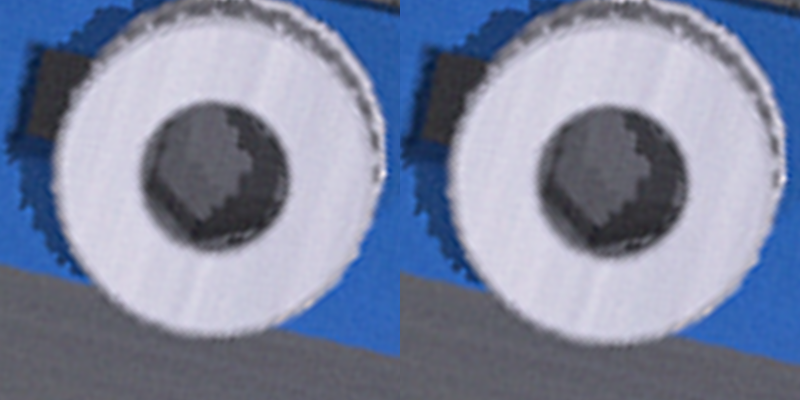

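```bash
cat >> h.py <<'E'
def plan(f,z,c,h=32,n=640):
    g=np.linspace(-h,h,n)
    M=np.array(f["orientation"]);M=R.from_rotvec(M).as_matrix() if M.shape==(3,) else M
    X,Y=np.meshgrid(c[0]+g,c[1]-g)
    C=(np.stack([X,Y,np.full_like(X,z)],-1)-np.array(f["eye"]))@M
    r=np.hypot(C[...,0],C[...,1]);t=np.arctan2(r,C[...,2]);K=np.array(f["K"])
    return cv2.remap(f["pixels"],(K[0,2]+K[0,0]*t*C[...,0]/r).astype(np.float32),(K[1,2]+K[1,1]*t*C[...,1]/r).astype(np.float32),cv2.INTER_CUBIC)
E
python3 - <<'E'
from h import *
d=np.load("w.npz"); f0={k:d[k] for k in d}
s=np.clip(plan(f0,62,(540,-79),16,400).astype(float)*2.2-30,0,255).astype(np.uint8); t=s.copy()
for a,col in ((18,(0,255,0)),):
    P=[(200+12.5*11.78*np.cos(np.radians(a+60*i)),200-12.5*11.78*np.sin(np.radians(a+60*i))) for i in range(6)]
    cv2.polylines(t,[np.array(P,np.int32)],True,col,1)   # corners at a+60i: flat dirs a+30... see note
reach([512,-313,215],ori(-55))
f=grab_frame("wrist"); print(f["eye"],get_obs()["clock"],get_obs()["tcp_pos"])
k=cv2.resize(plan(f,88,(550,-322),64,640),(400,400))
cv2.imwrite("pics/p2.png",np.hstack([s,t])); cv2.imwrite("pics/k2.png",k)
hsv=cv2.cvtColor(plan(f,88,(550,-322),64,640),cv2.COLOR_BGR2HSV).astype(int);red=(((hsv[...,0]<8)|(hsv[...,0]>172))&(hsv[...,1]>150)&(hsv[...,2]>80)).astype(np.uint8)
r=cv2.minAreaRect(np.argwhere(red)[:,::-1].astype(np.float32)); print(r,"c",550+(r[0][0]-320)*.2,-322-(r[0][1]-320)*.2)
a=cv2.imread("pics/p2.png"); cv2.imwrite("pics/p3.png",np.vstack([a[:,:],np.hstack([k,k*0])])[:600] if 0 else np.hstack([cv2.resize(a,(560,280)),cv2.resize(k,(240,240)) if 0 else cv2.copyMakeBorder(cv2.resize(k,(240,240)),0,40,0,0,cv2.BORDER_CONSTANT)]))
E
```

```text
[ 579.09836361 -263.92997579  367.39995174] 5.325 [ 512.17812    -311.38119247  215.05056284]
((334.07562255859375, 319.98553466796875), (93.05399322509766, 443.7971496582031), 55.191497802734375) c 552.8151245117188 -321.9971069335937
```

View pics/p3.png

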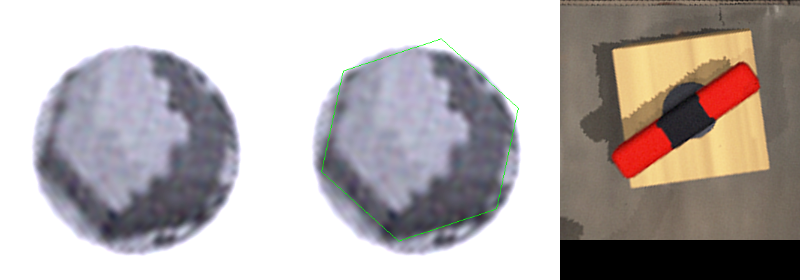

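The hex flats lie at about 18° mod 60, so the bar should stand at about 48°. The key-to-screw vector agrees between the two cameras (about -12.8, +242.5). Now the grasp.

```bash
python3 - <<'E'
from h import *
set_gripper(55,60)
def st(t): o=get_obs();print(t,round(o["clock"],2),o["tcp_pos"].round(1),"F",o["wrist_force"].round(1),"M",o["moment"].round(2),"open",round(o["opening"],1))
reach([551.6,-323.6,130],ori(125)); st("above")
print(move_l([551.6,-323.6,73],speed=80,contact_N=8)); st("down")
set_gripper(10,60); st("closed")
print(move_l([551.6,-323.6,95],speed=60,contact_N=15)); st("up")
print(move_l([551.6,-323.6,175],speed=120,contact_N=15)); st("up2")
reach([538.8,-81.1,175],ori(138)); st("over screw")
f=grab_frame("wrist"); cv2.imwrite("pics/w3.png",f["pixels"])
f=grab_frame("top"); cv2.imwrite("pics/t3.png",cv2.resize(f["pixels"][150:280,110:330],None,fx=3.6,fy=3.6,interpolation=cv2.INTER_CUBIC))
print(get_obs()["joints"].round(2))
E
```

```text
above 8.37 [ 551.6 -323.6  130.1] F [-0.9  0.6 -0. ] M [ 0.02 -0.01 -0.05] open 55.0
False
down 9.23 [ 551.9 -323.9   73.4] F [-0.5  0.6  0.2] M [-0.02  0.    0.04] open 55.1
closed 9.67 [ 552.1 -324.    73.7] F [ 0.3 -0.8  4.2] M [-0.11 -0.04 -0.06] open 15.3
False
up 10.18 [ 551.7 -323.6   95.2] F [-0.2 -0.  -3.1] M [-0.03  0.03 -0.  ] open 15.4
False
up2 11.0 [ 551.2 -323.3  174.1] F [ 0.4  0.5 -3.5] M [ 0.04 -0.01  0.  ] open 15.3
over screw 11.96 [539.3 -82.1 174.9] F [-0.1 -0.1 -2.6] M [ 0.01 -0.01 -0.07] open 15.1
[-0.29  0.36 -0.18  1.03 -0.   -1.12]
```

View pics/w3.png

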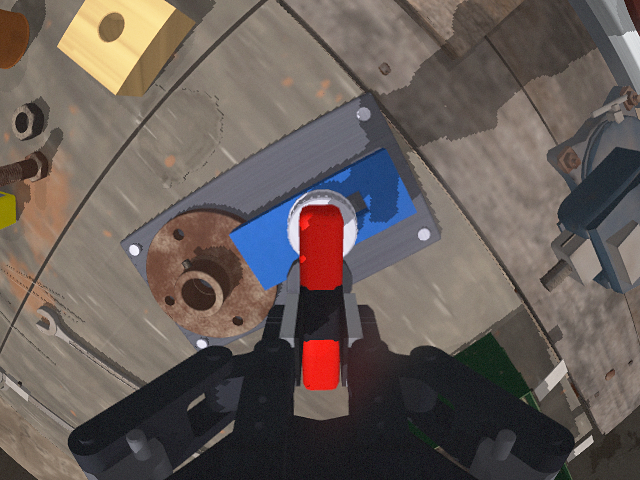

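The key is held (about 2.9 N of weight) and upright in the jaws above the socket; the bar is at (322,290) and the head at (322,222). Now I feel downward.

```bash
cat >> h.py <<'E'
def st(t):
    o=get_obs();print(t,round(o["clock"],2),o["tcp_pos"].round(1),"F",o["wrist_force"].round(1),"M",o["moment"].round(2),"open",round(o["opening"],1));return o
E
python3 - <<'E'
from h import *
O=ori(138); c=np.array([538.8,-81.1])
move_l([*c,145],O,speed=100)
print(move_l([*c,119],O,speed=25,contact_N=7)); o=st("touch")
E
```

```text
True
touch 13.43 [538.5 -80.6 120.3] F [-1.5  1.1  6.9] M [ 0.32  0.24 -0.03] open 15.3
```

It dropped to TCP z = 120.3. The tip offset is about 71.7, so the tip is at about 48.6, i.e. on the floor. First a gentle check push, then the first quarter turn in small steps, watching the moment.

```bash
python3 - <<'E'
from h import *
o=get_obs(); c=o["tcp_pos"][:2].copy()
print(move_l([*c,118.5],ori(138),speed=15,contact_N=4)); o=st("push")
z=o["tcp_pos"][2]; print(R.from_rotvec(o["tool_rot"]).as_euler("zyx",degrees=True).round(1))
a=138
while a>138-30:
    a-=5; reach([*c,z],ori(a)); o=st(a)
    c=c+0.06*o["wrist_force"][:2]   # yield to side force
    if abs(o["moment"][2])>1 or np.linalg.norm(o["wrist_force"])>25: print("STOP");break
E
```

```text
False
push 13.68 [539.6 -80.8 120.2] F [-3.2  2.1 13.4] M [ 0.64  0.91 -0.03] open 14.8
[-138.     0.2  180. ]
133 13.93 [538.8 -80.7 120.4] F [-1.5  1.6  2.1] M [0.33 0.34 0.02] open 15.4
128 14.18 [538.7 -80.6 120.4] F [-0.6  1.4  3.6] M [0.47 0.26 0.01] open 15.1
123 14.43 [538.6 -80.4 120.3] F [-0.1  2.   4.9] M [0.56 0.22 0.04] open 15.3
118 14.68 [538.6 -80.3 120.3] F [0.1 2.1 5. ] M [0.56 0.19 0.07] open 15.2
113 14.93 [538.6 -80.2 120.3] F [0.1 2.1 4.9] M [0.52 0.01 0.06] open 15.0
108 15.18 [538.6 -80.2 120.4] F [0.3 1.9 4.7] M [0.46 0.03 0.02] open 15.2
```

```bash
python3 - <<'E'
from h import *
o=get_obs(); c=o["tcp_pos"][:2].copy(); z=120.2
for a in (98,88,78,68,58,50):
    reach([*c,z],ori(a)); o=st(a); c=c+0.06*o["wrist_force"][:2]
    if abs(o["moment"][2])>1 or np.linalg.norm(o["wrist_force"])>25: print("STOP");break
f=grab_frame("top"); t=cv2.resize(f["pixels"][170:250,130:230],None,fx=4,fy=4,interpolation=cv2.INTER_CUBIC)
set_gripper(40); o=st("open")
g=grab_frame("wrist"); cv2.imwrite("pics/q1.png",np.hstack([t,cv2.resize(g["pixels"],(400,320))]))
b=plan(g,135,(539,-80),64,640); np.save("b.npy",b)
hsv=cv2.cvtColor(b,cv2.COLOR_BGR2HSV).astype(int);red=(((hsv[...,0]<8)|(hsv[...,0]>172))&(hsv[...,1]>150)&(hsv[...,2]>80)).astype(np.uint8)
r=cv2.minAreaRect(np.argwhere(red)[:,::-1].astype(np.float32)); print(r,539+(r[0][0]-320)*.2,-80-(r[0][1]-320)*.2)
E
```

```text
98 15.47 [538.9 -80.2 120.4] F [1.3 1.5 5.5] M [ 0.57 -0.02  0.06] open 15.4
88 15.76 [539.  -80.1 120.3] F [0.6 1.7 5.5] M [ 0.57 -0.15  0.06] open 15.2
78 16.05 [539.1 -80.  120.3] F [1.  1.8 5. ] M [ 0.51 -0.25  0.03] open 15.6
68 16.34 [539.1 -80.  120.3] F [1.2 1.  5.3] M [ 0.38 -0.44 -0.02] open 15.3
58 16.63 [539.2 -79.9 120.3] F [0.7 1.9 4.5] M [ 0.32 -0.49  0.07] open 15.5
50 16.89 [539.3 -79.8 120.4] F [2.2 1.1 4.7] M [ 0.21 -0.61  0.04] open 15.3
open 17.3 [538.4 -79.6 119.8] F [-0.1 -0.3 -0.9] M [-0.04  0.04  0.01] open 40.1
((309.53009033203125, 306.1880798339844), (452.517333984375, 96.00601959228516), 19.536653518676758) 536.9060180664062 -77.23761596679688
```

View pics/q1.png

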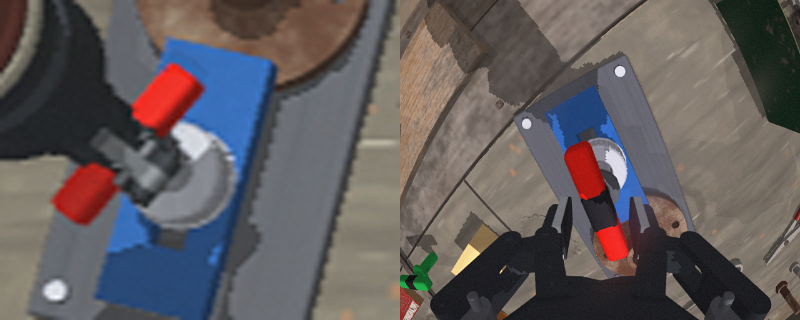

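```bash
cat > look.py <<'E'
from h import *
import sys
def bar(f,z=135,c=(539,-80)):
    b=plan(f,z,c,64,640)
    hsv=cv2.cvtColor(b,cv2.COLOR_BGR2HSV).astype(int);red=(((hsv[...,0]<8)|(hsv[...,0]>172))&(hsv[...,1]>150)&(hsv[...,2]>80)).astype(np.uint8)
    r=cv2.minAreaRect(np.argwhere(red)[:,::-1].astype(np.float32)); bx=cv2.boxPoints(r); e=max([bx[1]-bx[0],bx[2]-bx[1]],key=np.linalg.norm)
    an=(np.degrees(np.arctan2(-e[1],e[0]))+90)%180-90
    return an.round(1),(c[0]+(r[0][0]-320)*.2,c[1]-(r[0][1]-320)*.2),r[1]
E
python3 - <<'E'
from look import *
st("now")
move_l([538.4,-79.6,150],speed=150); 
reach([500,-70,200],ori(50)); st("up")
g=grab_frame("wrist"); print(bar(g))
t=grab_frame("top"); s=grab_frame("scene")
a=cv2.resize(t["pixels"][165:245,130:230],(400,320),interpolation=cv2.INTER_CUBIC)
p=fproj(g,[539,-80,100]).astype(int);print(p)
x,y=np.clip(p-[80,64],0,[480,352]); b=cv2.resize(g["pixels"][y:y+128,x:x+160],(400,320),interpolation=cv2.INTER_CUBIC)
c=cv2.resize(s["pixels"][130:230,200:325],(400,320),interpolation=cv2.INTER_CUBIC)
cv2.imwrite("pics/q2.png",cv2.resize(np.vstack([np.hstack([a,b]),np.hstack([c,c*0])]),(750,600)))
E
```

```text
now 17.35 [538.5 -79.7 119.9] F [-0.2 -0.4  0.4] M [ 0.01  0.03 -0.03] open 39.9
up 18.07 [499.9 -70.  200.3] F [ 0.4  0.1 -0.6] M [ 0.02 -0.02 -0.03] open 40.1
(np.float32(-19.6), (536.0614135742187, -77.6845703125), (462.8437805175781, 93.23621368408203))
[342 281]
```

View pics/q2.png

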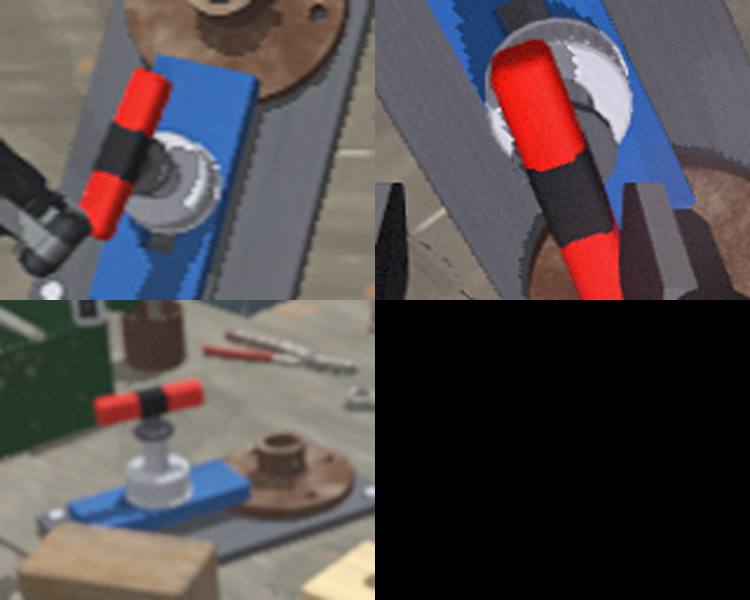

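```bash
python3 - <<'E'
from look import *
s=grab_frame("scene");t=grab_frame("top");g=grab_frame("wrist")
def redc(f,box):
    hsv=cv2.cvtColor(f["pixels"],cv2.COLOR_BGR2HSV).astype(int);m=(((hsv[...,0]<8)|(hsv[...,0]>172))&(hsv[...,1]>150)&(hsv[...,2]>80))
    k=np.zeros_like(m);k[box[1]:box[3],box[0]:box[2]]=1;m&=k
    c=cv2.minAreaRect(np.argwhere(m)[:,::-1].astype(np.float32));return np.array(c[0]),c[1:]
ps,_=redc(s,(225,145,275,185)); pt,_=redc(t,(140,170,185,235)); print(ps,_,pt)
def ray(f,px):
    a=unproj(f,px,0);b=unproj(f,px,300);return a,(b-a)/np.linalg.norm(b-a)
(a1,d1),(a2,d2)=ray(s,ps),ray(t,pt)
A=np.c_[d1,-d2];x=np.linalg.lstsq(A,a2-a1,rcond=None)[0];print("bar 3D",a1+x[0]*d1,a2+x[1]*d2)
for z in(125,129,138,142,150): print(z,proj(s,[537.5,-82,z]),proj(t,[537.5,-82,z]),fproj(g,[540,-79,z]))
print(bar(g,135),bar(g,148))
print([ (d["score"],d["location"]) for d in search_frame("key_grip",t)],[ (d["score"],d["location"]) for d in search_frame("key_grip",s)])
E
```

```text
[248.83287048 163.74697876] ((11.141719818115234, 46.23814010620117), 21.801410675048828) [162.34484863 205.63793945]
bar 3D [537.57717507 -77.98323201 122.0837149 ] [539.82512991 -79.72963524 121.98213092]
125 [249.74457223 163.13274665] [162.94233562 206.46861814] [346.63749232 298.25950789]
129 [249.59637484 161.62865894] [162.24745012 206.02314887] [347.00613973 300.98603934]
138 [249.2608077 158.2229146] [160.65996607 205.00546271] [347.87183778 307.4079022 ]
142 [249.11071531 156.69959412] [159.94353966 204.54618423] [348.27351331 310.39678174]
150 [248.80875586 153.63494165] [158.49009951 203.6144294 ] [349.11006929 316.64056607]
(np.float32(-19.5), (536.0386352539062, -77.69113159179688), (463.3704528808594, 93.63475036621094)) (np.float32(-19.6), (530.2220764160156, -73.9570068359375), (435.5706787109375, 88.55763244628906))
[(0.92, [537.4, -86.8, 134.1]), (0.81, [360.9, -702.2, 85.5]), (0.68, [477.4, -450.9, 87.9])] [(0.98, [353.1, -710.6, 82.1]), (0.86, [472.4, -458.8, 80.1]), (0.6, [536.4, -92.3, 123.0])]
```

The bar is triangulated at z ≈ 122–125 (home is 125), so the key is fully home; the bar now stands at -19.5°. Fresh grip, second turn.

```bash
python3 - <<'E'
from look import *
c=np.array([538.9,-79.9]);a=70
reach([*c,160],ori(a)); print(move_l([*c,120],ori(a),speed=80,contact_N=10)); st("down")
set_gripper(8,90); o=st("grip"); prev=0
while a>-20:
    a-=8 if a>20 else 4
    reach([*c,120],ori(a)); wait(0.1); o=st(a); c=c+0.05*o["wrist_force"][:2]
    if abs(o["moment"][2])>0.4 or np.linalg.norm(o["wrist_force"])>25: print("STOP");break
print(o["joints"].round(2))
t=grab_frame("top");hs=cv2.cvtColor(t["pixels"],cv2.COLOR_BGR2HSV).astype(int)
m=(((hs[...,0]<8)|(hs[...,0]>172))&(hs[...,1]>150)&(hs[...,2]>80));k=np.zeros_like(m);k[165:245,125:205]=1;m&=k
P=np.array([unproj(t,p[::-1],130)[:2] for p in np.argwhere(m)],np.float32);print(cv2.minAreaRect(P))
E
```

```text
False
down 19.54 [539.1 -79.9 120.5] F [-0.1  0.3 -0.1] M [-0.04 -0.    0.01] open 40.0
grip 19.92 [539.7 -80.2 121. ] F [-1.1 -0.8  5.2] M [0.02 0.04 0.02] open 13.7
62 20.27 [539.8 -80.1 121. ] F [0.4 0.2 5.4] M [ 0.01  0.03 -0.04] open 13.7
54 20.63 [539.7 -80.2 121. ] F [0.1 0.7 5.3] M [-0.09  0.09  0.05] open 13.8
46 20.99 [539.8 -80.2 121. ] F [0.2 0.1 6.2] M [-0.08  0.03 -0.01] open 13.6
38 21.35 [539.8 -80.2 121. ] F [-0.7 -1.3  5.8] M [-0.12  0.03  0.1 ] open 13.7
30 21.71 [539.8 -80.3 121. ] F [-0.1 -1.2  5.3] M [-0.12 -0.06  0.03] open 13.7
22 22.07 [539.8 -80.3 121. ] F [ 0.  -0.1  5.5] M [-0.13 -0.    0.01] open 14.2
14 22.43 [539.8 -80.4 121. ] F [-0.2 -1.   4.7] M [-0.15 -0.03  0.03] open 13.6
10 22.77 [539.8 -80.4 121. ] F [0.4 0.2 4.6] M [-0.12 -0.1   0.01] open 13.7
6 23.12 [539.9 -80.4 121. ] F [ 0.4 -0.3  5.6] M [-0.13 -0.02  0.  ] open 13.6
2 23.48 [539.9 -80.5 121. ] F [-0.4 -0.3  6. ] M [-0.2  -0.06  0.09] open 13.1
-2 23.82 [539.8 -80.5 121. ] F [-0.2 -0.7  4.6] M [-0.21 -0.09  0.  ] open 13.4
-6 24.18 [539.9 -80.5 121. ] F [ 0.2 -1.7  5.6] M [-0.19 -0.11  0.04] open 13.8
-10 24.52 [539.9 -80.6 121. ] F [-0.1 -0.6  5.3] M [-0.22 -0.12  0.01] open 13.7
-14 24.88 [539.9 -80.6 121. ] F [ 0.2 -0.9  5. ] M [-0.23 -0.07  0.04] open 13.5
-18 25.23 [539.9 -80.7 121. ] F [-0.4 -1.5  5.2] M [-0.25 -0.04  0.02] open 13.9
-22 25.57 [539.8 -80.8 121. ] F [ 0.7 -0.9  5.2] M [-0.24 -0.03  0.02] open 13.9
[-0.28  0.4  -0.26  0.9  -0.    1.67]
((534.6820678710938, -92.64494323730469), (69.52942657470703, 17.537931442260742), 67.85383605957031)
```

Over 90° in this grip and no stop felt yet. I release, measure the bar angle, then take a fresh grip.

```bash
python3 - <<'E'
from look import *
c=get_obs()["tcp_pos"][:2].copy()
w=grab_frame("wrist"); print("gripped",bar(w))
set_gripper(40,90); st("open"); g=grab_frame("wrist"); print("free",bar(g))
move_l([*c,150],speed=150); g2=grab_frame("wrist"); print("free up",bar(g2))
h=[cv2.resize(x["pixels"],(400,300)) for x in (w,g)]; cv2.imwrite("pics/q3.png",np.hstack(h))
E
```

```text
gripped (np.float32(68.4), (541.2164428710937, -76.3334716796875), (88.17716979980469, 453.5315246582031))
open 26.05 [538.8 -80.2 119.9] F [-0.4  0.2 -0.5] M [ 0.02 -0.03  0.03] open 39.9
free (np.float32(-89.2), (541.1910766601562, -76.55064086914062), (449.87506103515625, 95.42741394042969))
free up (np.float32(-89.2), (540.8945739746093, -77.00418090820312), (449.4372863769531, 94.88150787353516))
```

View pics/q3.png

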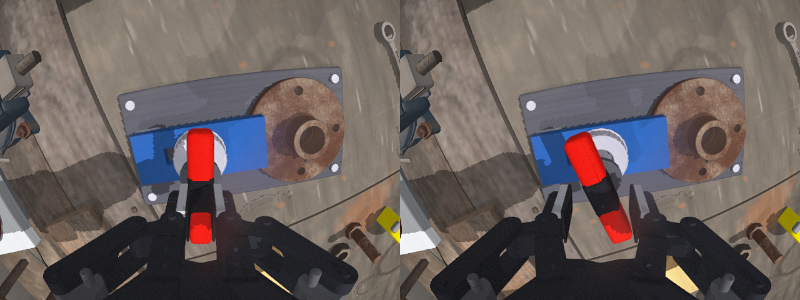

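The key swings back about 22° on release, which fits its play in the oversize hex. The bar is free at -89°. Fresh grip, and turn on to the stop.

```bash
cat > turn.py <<'E'
from look import *
import sys
a=float(sys.argv[1]); end=float(sys.argv[2])
c=np.array([539.4,-80.2])
reach([*c,150],ori(a)); print(move_l([*c,120],ori(a),speed=80,contact_N=10))
set_gripper(8,100); o=st("grip"); a0=a
while a>end:
    a-=8 if a>a0-16 else 3
    reach([*c,120],ori(a)); M=[]
    for _ in range(6): wait(0.02); o=get_obs(); M.append(o["moment"][2])
    yaw=R.from_rotvec(o["tool_rot"]).as_matrix()[:,0]; print(a,"yaw",np.degrees(np.arctan2(yaw[1],yaw[0])).round(1),"Mz",np.mean(M).round(3),"F",o["wrist_force"].round(1),"open",o["opening"].round(1),"tau6",o["tau"][5].round(3),round(o["clock"],1))
    if np.mean(M)>0.5 or np.linalg.norm(o["wrist_force"])>25: print("STOP");break
w=grab_frame("wrist"); print("gripped",bar(w))
E
python3 turn.py 1 -42
```

```text
False
grip 27.88 [540.1 -80.4 120.9] F [-1.6  0.1  5.5] M [0.06 0.06 0.03] open 13.2Traceback (most recent call last):
  File "turn.py", line 11, in <module>
    yaw=R.from_rotvec(o["tool_rot"]).as_matrix()[:,0]; print(a,"yaw",np.degrees(np.arctan2(yaw[1],yaw[0])).round(1),"Mz",np.mean(M).round(3),"F",o["wrist_force"].round(1),"open",o["opening"].round(1),"tau6",o["tau"][5].round(3),round(o["clock"],1))
                                                                                                                                                                                  ^^^^^^^^^^^^^^^^^^
AttributeError: 'float' object has no attribute 'round'
```

Only a print bug, with the key still gripped. Continuing from -7.

```bash
sed -i 's/o\["opening"\].round(1)/round(o["opening"],1)/; s/o\["tau"\]\[5\].round(3)/round(float(o["tau"][5]),3)/; s/^reach.*/if len(sys.argv)<4: reach([*c,150],ori(a)); print(move_l([*c,120],ori(a),speed=80,contact_N=10))/' turn.py; python3 turn.py -7 -44 held
```

```text
grip 28.45 [540.2 -80.4 120.9] F [-0.2  0.2  5.8] M [-0.02 -0.04 -0.02] open 13.3
-15.0 yaw -15.0 Mz 0.053 F [-0.2  0.   5.8] open 13.1 tau6 0.04 28.8
-23.0 yaw -23.0 Mz 0.04 F [-0.3  0.3  5.1] open 13.4 tau6 0.062 29.2
-26.0 yaw -26.0 Mz 0.028 F [-0.2 -0.4  6.4] open 13.4 tau6 0.033 29.5
-29.0 yaw -29.0 Mz 0.02 F [-1.  -0.5  5.4] open 13.5 tau6 0.023 29.9
-32.0 yaw -32.0 Mz -0.031 F [-0.9 -0.6  5.6] open 13.5 tau6 -0.011 30.2
-35.0 yaw -35.0 Mz -0.093 F [-0.6  0.1  5.9] open 13.4 tau6 -0.076 30.6
-38.0 yaw -38.0 Mz -0.116 F [-0.9 -0.3  6.2] open 13.4 tau6 -0.108 30.9
-41.0 yaw -41.0 Mz -0.084 F [-0.1 -0.3  6. ] open 13.3 tau6 -0.108 31.3
-44.0 yaw -44.0 Mz -0.119 F [-0.2 -0.4  5.6] open 13.2 tau6 -0.108 31.6
gripped (np.float32(45.9), (542.4440185546875, -77.1608642578125), (87.01823425292969, 453.8653259277344))
```

```bash
python3 - <<'E'
from look import *
def mz(n=10):
    L=[]
    for _ in range(n): wait(0.02); o=get_obs(); L.append([o["moment"][2],o["tau"][5],o["tcp_pos"][2]])
    return np.mean(L,0).round(3)
print("held",mz())
for w in (30,18.5,25,40):
    if w==30: 
        set_gripper(17.5,20); print("20N",mz(),get_obs()["opening"],bar(grab_frame("wrist"))[:2]); continue
    if w==18.5: set_gripper(22,20); print("22",mz(),bar(grab_frame("wrist"))[:2]); continue
    if w==25: continue
    set_gripper(45,20); print("45",mz(),bar(grab_frame("wrist"))[:2])
print(get_obs()["clock"])
E
```

```text
held [-1.14000e-01 -1.19000e-01  1.20922e+02]
20N [-8.00000e-02 -9.00000e-02  1.20464e+02] 17.891867820762116 (np.float32(45.4), (542.0865234375, -76.98084716796875))
22 [ 5.00000e-03 -1.00000e-03  1.19667e+02] (np.float32(45.2), (542.1422729492188, -77.04368896484375))
45 [ 5.00000e-03 -0.00000e+00  1.20004e+02] (np.float32(45.3), (542.0427490234375, -77.11323852539063))
33.275
```

```bash
sed -i 's/a-=8 if a>a0-16 else 3/a-=5/; s/a0=a$/a0=a; print("grip bar",bar(grab_frame("wrist"))[0])/; s/^if len/if len(sys.argv)<4 and 0: pass\nif len/' turn.py; python3 turn.py -45 -85 held
```

```text
grip 33.68 [539.7 -80.4 120.4] F [-0.4  0.4  4.6] M [ 0.    0.14 -0.06] open 13.8
grip bar 45.1
-50.0 yaw -50.0 Mz -0.127 F [-0.4  0.   6.2] open 13.2 tau6 -0.097 34.1
-55.0 yaw -55.0 Mz -0.028 F [-0.6 -0.1  5.3] open 13.7 tau6 0.002 34.4
-60.0 yaw -60.0 Mz -0.052 F [-1.4 -0.2  4.5] open 13.7 tau6 0.017 34.8
-65.0 yaw -65.0 Mz -0.046 F [ 0.2 -0.1  5. ] open 13.3 tau6 0.017 35.1
-70.0 yaw -70.0 Mz -0.037 F [-0.8  0.5  4.3] open 13.6 tau6 0.018 35.5
-75.0 yaw -75.0 Mz -0.067 F [-0.3 -1.2  5. ] open 13.6 tau6 0.041 35.8
-80.0 yaw -80.0 Mz 0.084 F [-0.3 -1.2  4.9] open 13.3 tau6 0.112 36.2
-85.0 yaw -85.0 Mz 0.034 F [ 0.7 -1.7  5.5] open 13.7 tau6 0.047 36.5
gripped (np.float32(4.8), (543.0379516601563, -78.86950073242187), (86.70075988769531, 453.7611083984375))
```

The bar has turned about 223° in all with no stop, which doesn't fit; the key may be turning loose. I'll release it and take an oblique wrist view of the shaft.

```bash
python3 - <<'E'
from look import *
set_gripper(22,20); set_gripper(45,20)
c=get_obs()["tcp_pos"].copy(); g=grab_frame("wrist"); print("free",bar(g))
move_l([c[0],c[1],165],speed=150)
O=(R.from_euler("y",-45,degrees=True)*R.from_rotvec(ori(-90))).as_rotvec()
print(inverse_kinematics([379,-110,130],O))
reach([400,-90,220],ori(-90)) 
reach([379,-110,130],O); st("view")
f=grab_frame("wrist"); np.savez("v.npz",**{k:np.array(f[k]) for k in("pixels","K","eye","orientation")}); print(f["eye"])
for z in(49,66,87,125,138): print(z,fproj(f,[539,-80.5,z]).round(1))
p=fproj(f,[539,-80.5,95]).astype(int); x,y=np.clip(p-[100,75],0,[440,330])
cv2.imwrite("pics/v1.png",cv2.resize(f["pixels"][y:y+150,x:x+200],(800,600),interpolation=cv2.INTER_CUBIC));print(x,y)
E
```

```text
free (np.float32(13.6), (542.9082641601562, -79.39046630859374), (87.62274932861328, 453.19384765625))
NoneTraceback (most recent call last):
  File "<stdin>", line 8, in <module>
bench.PlanningError: the arm cannot take that pose within its joint ranges
```

```bash
python3 - <<'E'
from look import *
st("now")
for x in (350,400,450):
  for z in (130,180,230):
    for t in (-30,-40,-50):
      for y in(-90,-60,-120):
        q=inverse_kinematics([x,-100,z],(R.from_euler("y",t,degrees=True)*R.from_rotvec(ori(y))).as_rotvec())
        if q is not None: print(x,z,t,y,np.round(q,2))
E
```

```text
now 38.33 [400.  -90.1 219.7] F [ 1.  -0.2 -0.6] M [-0.   -0.04 -0.02] open 45.1
350 130 -30 -90 [-0.86 -0.28 -1.15  0.34  0.39  2.35]
350 130 -30 -60 [-0.86 -0.28 -1.15  0.34  0.39  1.83]
350 130 -30 -120 [-0.86 -0.28 -1.15  0.34  0.39  2.88]
350 130 -40 -90 [-1.09 -0.32 -1.29  0.23  0.61  2.17]
350 130 -40 -60 [-1.09 -0.32 -1.29  0.23  0.61  1.65]
350 130 -40 -120 [-1.09 -0.32 -1.29  0.23  0.61  2.7 ]
350 180 -30 -90 [-0.86 -0.38 -1.04  0.55  0.39  2.35]
350 180 -30 -60 [-0.86 -0.38 -1.04  0.55  0.39  1.83]
350 180 -30 -120 [-0.86 -0.38 -1.04  0.55  0.39  2.88]
350 180 -40 -90 [-1.09 -0.45 -1.17  0.48  0.61  2.17]
350 180 -40 -60 [-1.09 -0.45 -1.17  0.48  0.61  1.65]
350 180 -40 -120 [-1.09 -0.45 -1.17  0.48  0.61  2.7 ]
350 180 -50 -90 [-1.38 -0.42 -1.28  0.49  0.85  1.86]
350 180 -50 -60 [-1.38 -0.42 -1.28  0.49  0.85  1.34]
350 180 -50 -120 [-1.38 -0.42 -1.28  0.49  0.85  2.39]
350 230 -30 -90 [-0.86 -0.44 -0.93  0.72  0.39  2.35]
350 230 -30 -60 [-0.86 -0.44 -0.93  0.72  0.39  1.83]
350 230 -30 -120 [-0.86 -0.44 -0.93  0.72  0.39  2.88]
350 230 -40 -90 [-1.09 -0.53 -1.05  0.67 
[... 2029 characters left out ...]
0 -40 -120 [-0.69 -0.22 -1.1   0.12  0.42  3.1 ]
450 180 -50 -90 [-0.82 -0.22 -1.28 -0.18  0.59  2.54]
450 180 -50 -60 [-0.82 -0.22 -1.28 -0.18  0.59  2.02]
450 180 -50 -120 [-0.82 -0.22 -1.28 -0.18  0.59  3.06]
450 230 -30 -90 [-0.59 -0.22 -0.82  0.52  0.28  2.62]
450 230 -30 -60 [-0.59 -0.22 -0.82  0.52  0.28  2.1 ]
450 230 -30 -120 [-0.59 -0.22 -0.82  0.52  0.28 -3.14]
450 230 -40 -90 [-0.69 -0.31 -0.99  0.32  0.42  2.58]
450 230 -40 -60 [-0.69 -0.31 -0.99  0.32  0.42  2.05]
450 230 -40 -120 [-0.69 -0.31 -0.99  0.32  0.42  3.1 ]
450 230 -50 -90 [-0.82 -0.36 -1.17  0.08  0.59  2.54]
450 230 -50 -60 [-0.82 -0.36 -1.17  0.08  0.59  2.02]
450 230 -50 -120 [-0.82 -0.36 -1.17  0.08  0.59  3.06]
```

```bash
python3 - <<'E'
from look import *
O=(R.from_euler("y",-38,degrees=True)*R.from_rotvec(ori(-90))).as_rotvec()
reach([400,-100,185],O); st("view")
f=grab_frame("wrist"); np.savez("v.npz",**{k:np.array(f[k]) for k in("pixels","K","eye","orientation")}); print(f["eye"])
for z in(49,66,87,125,138): print(z,fproj(f,[539,-80.5,z]).round(1))
p=fproj(f,[539,-80.5,95]).astype(int); x,y=np.clip(p-[80,60],0,[480,360])
cv2.imwrite("pics/v1.png",cv2.resize(f["pixels"][y:y+120,x:x+160],(800,600),interpolation=cv2.INTER_CUBIC));print(x,y)
E
```

```text
view 39.09 [ 400.8 -101.   185.6] F [ 0.1 -0.4 -0.1] M [ 0.02  0.62 -0.04] open 44.8
[371.07687485 -99.67753107 355.57903542]
49 [300.  178.8]
66 [299.1 169.7]
87 [297.8 157.4]
125 [295.2 131.2]
138 [294.1 120.9]
217 92
```

View pics/v1.png

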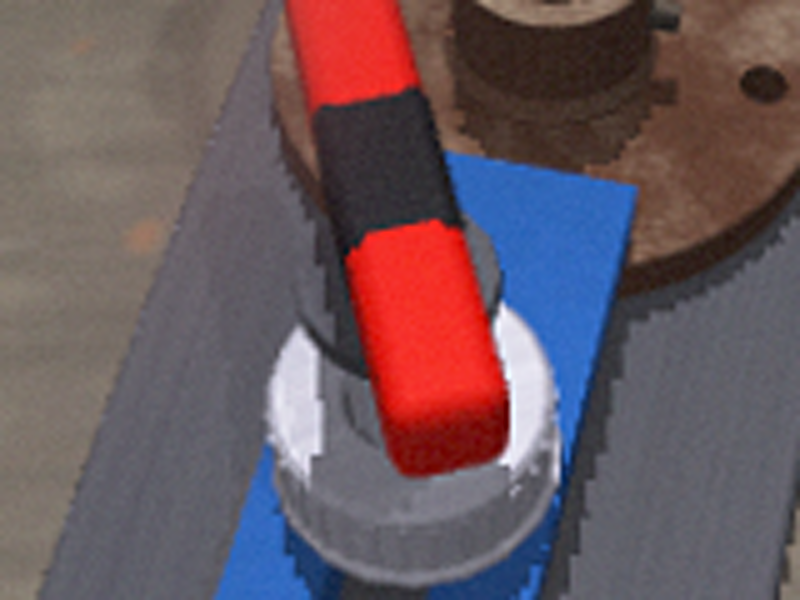

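The oblique view confirms the depth. The head-top centre is at crop (414,400) and the bar's black top at (390,168); corrected by the head's own offset, that puts the bar at z ≈ 125, so home.

Torque against bar angle in turns 3 and 4 repeats every 60°. That suggests the screw was already at its stop after turn 2 (about 140°) and the key slipped over a notch after that. I'll check with a slow, gentle fresh turn.

```bash
cat > slow.py <<'E'
from look import *
import sys
a,end,step=map(float,sys.argv[1:4]); c=np.array([539.4,-80.2]); grip=float(sys.argv[4]) if len(sys.argv)>4 else 60
if "held" not in sys.argv:
    reach([*c,165],ori(a)); print(move_l([*c,120],ori(a),speed=100,contact_N=10)); set_gripper(8,grip); st("grip")
while a>end:
    a-=step; reach([*c,120],ori(a)); L=[]
    for _ in range(8): wait(0.015); o=get_obs(); L.append([o["moment"][2],o["tau"][5],*o["wrist_force"]])
    print(a,np.mean(L,0).round(3),round(o["clock"],1))
    if np.mean(L,0)[0]>0.6: print("STOP");break
print("bar",bar(grab_frame("wrist"))[0])
E
python3 - <<'E'
from look import *
reach([440,-85,230],ori(103.6))
E
python3 slow.py 103.6 81 2.5
```

```text
False
grip 43.25 [540.2 -80.4 121. ] F [ 0.4 -0.2  6.4] M [-0.    0.08 -0.03] open 14.9
101.1 [ 0.039  0.063 -0.087 -0.283  6.169] 43.6
98.6 [ 2.000e-03  6.000e-02 -7.500e-02 -3.970e-01  6.441e+00] 44.0
96.1 [ 0.068  0.102 -0.363 -0.167  6.31 ] 44.4
93.6 [ 0.081  0.119 -0.397 -0.5    6.039] 44.8
91.1 [ 0.086  0.123 -0.343 -0.231  5.947] 45.2
88.6 [ 0.068  0.096 -0.117 -0.26   5.586] 45.5
86.1 [ 0.012  0.057 -0.063 -0.47   5.8  ] 45.9
83.6 [ 1.000e-03  2.200e-02 -2.050e-01 -7.280e-01  5.876e+00] 46.3
81.1 [-0.062 -0.032 -0.205 -0.753  6.005] 46.7
78.6 [-0.118 -0.083 -0.36  -0.861  5.81 ] 47.1
bar -11.8
```

It slipped again at about 0.12 N·m. The 10° steps of the first turns never slipped, so I repeat exactly that protocol as a test. If it now slips at the 60° period, the screw is blocked at its stop.

```bash
python3 - <<'E'
from look import *
c=np.array([539.4,-80.2]); a=78.6
while a>0:
    a-=10; reach([*c,120],ori(a)); L=[]
    for _ in range(3): o=get_obs(); L.append([o["moment"][2],o["tau"][5],*o["wrist_force"]]); wait(0.01)
    print(round(a,1),np.mean(L,0).round(3),round(o["clock"],2))
print("bar",bar(grab_frame("wrist"))[0])
E
```

```text
68.6 [-0.116  0.231 -0.371 -0.799  5.537] 47.44
58.6 [ 0.017  0.349 -0.039 -1.144  5.596] 47.76
48.6 [ 0.015  0.355 -0.225 -0.416  5.714] 48.08
38.6 [ 0.046  0.383 -0.615 -1.478  5.909] 48.39
28.6 [-0.057  0.3   -0.774 -2.003  6.13 ] 48.71
18.6 [-0.083  0.23  -0.996 -1.528  6.424] 49.02
8.6 [-0.14   0.231 -1.134 -1.754  6.835] 49.34
-1.4 [-0.011  0.342 -0.863 -1.14   6.735] 49.66
bar 88.8
```

It slips with a 60° period and makes no net advance, so the screw is blocked at the stop (about 140° in total, against the expected 132–149°). To finish: let go, take a fresh grip, press clockwise firmly to just below the slip point, hold, and release gently.

```bash
python3 - <<'E'
from look import *
c=np.array([539.4,-80.2]); a=-1.4
set_gripper(22,20); wait(0.2); print("free",bar(grab_frame("wrist"))[0]); set_gripper(40,20)
set_gripper(8,60)
def mz(n):
    L=[]
    for _ in range(n): wait(0.03); o=get_obs(); L.append([o["moment"][2],o["tau"][5],*o["wrist_force"]])
    return np.mean(L,0).round(3),round(o["clock"],1)
pk=-1
for a in (-8,-11,-14,-16.5,-18.5,-20.5,-22.5):
    reach([*c,120],ori(a)); m=mz(5); print(a,*m)
    if m[0][0]<pk-0.015 and pk>0.05: a+=2; break
    pk=max(pk,m[0][0])
reach([*c,120],ori(a)); print("hold",*mz(12)); print(*mz(12)); print("bar",bar(grab_frame("wrist"))[0],a)
E
```

```text
free 88.4
-8 [-0.027  0.069 -0.127 -0.036  5.121] 51.3
-11 [ 0.011  0.028 -0.759  0.322  5.625] 51.7
-14 [ 5.000e-03  2.800e-02 -6.910e-01 -3.760e-01  5.408e+00] 52.1
-16.5 [ 0.009  0.048 -0.801 -0.139  5.522] 52.5
-18.5 [ 0.013  0.04  -0.404 -0.417  5.61 ] 53.0
-20.5 [ 0.067  0.074 -0.236 -0.272  5.096] 53.4
-22.5 [ 0.063  0.071 -0.236 -0.6    5.427] 53.8
hold [ 0.069  0.054 -0.319 -0.256  5.657] 54.4
[ 0.042  0.054 -0.677 -0.479  5.688] 54.8
bar 67.7 -22.5
```

The hold torque decays slightly and the contact phase creeps clockwise, so I can't be sure the screw is at the stop. With the time left I'll do continuous, faster quarter turns with fresh grips; those either drive the screw or confirm it is blocked.

```bash
cat > fast.py <<'E'
from look import *
c=np.array([539.4,-80.2])
def mz(n=5):
    L=[]
    for _ in range(n): wait(0.015); o=get_obs(); L.append([o["moment"][2],o["tau"][5]])
    return np.mean(L,0).round(3),round(o["clock"],1)
E
python3 - <<'E'
from fast import *
set_gripper(8,120)
reach([*c,120],ori(-90)); print("after",*mz(),"bar",bar(grab_frame("wrist"))[0])
set_gripper(22,20); wait(0.15); b=bar(grab_frame("wrist"))[0]; print("free",b)
set_gripper(45,20); print(get_obs()["clock"])
E
```

```text
after [0.212 0.152] 56.3 bar 0.0
free 0.8
57.1333
```

```bash
python3 - <<'E'
from fast import *
move_l([*c,148],speed=150); reach([*c,148],ori(90.5)); move_l([*c,120],speed=120)
a=90.5
for k in range(2):
    set_gripper(8,120); a-=61
    reach([*c,120],ori(a)); print("after",a,*mz(),"bar",bar(grab_frame("wrist"))[0])
    set_gripper(24,20); print("free",bar(grab_frame("wrist"))[0],round(get_obs()["clock"],1))
E
```

```text
after 29.5 [0.087 0.14 ] 62.0 bar -59.6
free -59.1 62.4
after -31.5 [0.084 0.15 ] 63.8 bar 59.5
free 60.5 64.1
```

```bash
python3 - <<'E'
from fast import *
set_gripper(45,20); move_l([*c,165],speed=150); reach([440,-70,220],ori(-31.5))
s=grab_frame("scene");t=grab_frame("top")
hs=lambda f:cv2.cvtColor(f["pixels"],cv2.COLOR_BGR2HSV).astype(int)
def redc(f,b):
    h=hs(f);m=((h[...,0]<8)|(h[...,0]>172))&(h[...,1]>150)&(h[...,2]>80);k=np.zeros_like(m);k[b[1]:b[3],b[0]:b[2]]=1
    return cv2.minAreaRect(np.argwhere(m&k)[:,::-1].astype(np.float32))[0]
print(redc(s,(215,140,285,190)),redc(t,(125,165,200,245)),[proj(s,[537.5,-82,z]).round(1) for z in(125,138)]); o=get_obs();print(o["clock"],o["wrist_force"])
print(bar(grab_frame("wrist")))
job_done()
E
```

```text
(258.4325256347656, 154.69525146484375) (161.6619873046875, 205.21072387695312) [array([249.7, 163.1]), array([249.3, 158.2])]
65.55 [-0.28091541 -0.09536534 -0.14216766]
(np.float32(60.9), (537.0902099609375, -76.65977172851562), (106.10194396972656, 440.8427734375))
the job is handed in; nothing more can be done
```

I handed the job in at about 65.6 s with the key standing in the screw and the arm clear. I'm not certain the screw is at its stop, and my last check of the key's depth disagreed with earlier ones.

**Key and insertion:** I took the red key, not the green look-alikes. It dropped into the hex on the first try at 48°, feeling down with about 10 N. The check push that followed read about 16 N above the free-hanging level, so slightly over the 15 N limit.

**Depth:**
- **Earlier:** the arm height (tip at about 48.6 mm, floor at 49 mm) and an oblique wrist view after the fourth turn both put it fully home.
- **Last check:** the scene-camera bar reading disagreed. It gave (258, 155), where about (250, 163) means home. Something else red in the search window could explain it, but I handed in without resolving it. The gripper height and bar position during the last turns still fitted home.

**Turning:** I turned clockwise in several turns, letting go and gripping again between them.
- Two turns went past a quarter, about 92° and 105° on one grip.
- Once I let go at full opening speed, and the key swung back about 22°.
- From the third turn on, the bar kept turning past where the stop should be. The torque rose and fell every 60°, as if the key was slipping in the hex.

**Is it tight?** Indirect evidence only; I never saw the socket again after insertion:
- **For:** the last three fast turns of about 60–70° ended at the same bar angle (0° modulo 60°) with steady clockwise resistance, motor torque about 0.15 N·m. That is above the 0.12 N·m needed to turn the screw, so it looks blocked at the stop.
- **Against:** wrist-sensor readings were mixed (0.21, 0.09 and 0.08 N·m). During the slower turns before that, the hex also seemed to creep clockwise, which a screw at its stop should not do.

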